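# Change the bench water supply over to the standby filter

### The arm

A 7-joint arm with a two-finger parallel gripper is mounted at the origin on the work surface. World frame = base frame: x ahead of the robot, y to its left, z up, the work surface at z = 0. Lengths are in m, angles in rad, forces in N, time in s.
With the tool pointing down it reaches from about 0.35 to 0.9 m from the base axis. Payload 19.9 kg.
Tool frame: the origin (TCP) lies midway between the tips of the shut fingers; the grasp point (between the pads) lies behind it (bot.grasp_offset is the y of the grasp point in the tool frame, in m); y points along the fingers, z is the direction in which the jaws open and shut, and the axes are right-handed (so a half turn about y gives the same grasp; the last joint's range is limited). The gripper opens to 94 mm and grips with 3 to 60 N. Pads are 16 mm wide; open, the fingers measure 119 mm over their backs; the gripper's body (75 mm by 177 mm) begins 78 mm behind the grasp point.
Start: joints at [1.274, 0.417, -0.01, 1.614, 0.005, 1.111, -0.053], TCP at [0.158, -0.605, 0.205] pointing down, gripper open.
Joint ranges: [-2.81, 2.81], [-0.39, 2.02], [-1.27, 1.25], [0.06, 2.57], [-1.19, 4.33], [0.19, 2], [-2.82, 2.82]. Speed limits (rad/s): [1.89, 1.89, 2.39, 2.39, 3.01, 3.01, 3.01].

### API

Orientations are given as a rotation vector (axis times angle).
In Python, from workcell import bot, imaging gives the robot as it stands. Calls block until the motion is done:
- bot.reach(position, orientation): joint-space move of the TCP to a pose.
- bot.move_linear(position, orientation=None, rate=0.15): straight line of the TCP; orientation=None keeps the orientation; rate is the mean speed in m/s.
- bot.move_joints(angles): joint-space move.
- bot.gripper_to(opening, grip_force=None): opening from 0.0 (shut) to 1.0 (fully open); grip_force is the grip in N (None keeps the last); returns when the fingers have stopped.
- bot.pause(seconds).
- bot.inverse_kinematics(position, orientation): joint angles nearest the present ones, or None.
- bot.state(): the state.
- imaging.camera(name): name is "scene" or "top"; returns (picture, depth): 384x512x3 uint8, blue, green, red; 384x512 float32, m along the optical axis (not along the pixel's ray), 0 where there is no reading.
- imaging.calibration(name): a dict with "camera_matrix" (3x3 intrinsics, pixels), "k1" (the pictures are not rectified: a ray, as slopes to the right and down, at radius r is drawn at 1 + k1 r^2 times it, then the intrinsics apply), "R" (3x3) and "t" (3): a world point X has camera coordinates R X + t. Camera axes: x right, y down, z forward; pixel columns grow to the right and rows downward; lengths in m; the calibration is good to about 2 mm. A picture is of the moment at which its call begins. calibration takes no time and is no camera call.
A pose or a line that the arm cannot do raises bot.Unreachable and nothing moves.
- bot.sign_off(): hands the job in, once; it reports no verdict.
The state is a dict: "time_s": time; "q": joint angles; "dq": joint speeds; "joint_torque": joint torques, N m; "eef_pos": TCP position; "orientation": TCP orientation; "wrist_force": force on the tool from outside, world axes, zero at the start; "ft_torque": the same for the moment, N m; "width": opening from 0.0 (shut) to 1.0 (fully open).
Only numpy, scipy, OpenCV 4.12 (cv2) and the standard library are available. Lean on these libraries where they do the work, as an engineer would, in place of code of your own. Each camera call takes 0.05 s, during which the arm holds its last target. There are 200 camera calls.

### The job

Change the water over to the standby filter without ever cutting off the supply: with a fingertip, push the lever of the filter cartridge that is now shut off round until it is fully open, in line with its pipe, and only then push the lever of the cartridge that was in use round until it is fully shut, square across its pipe. The third valve, on the bare bypass pipe, stays shut. Pick nothing up, leave the bottles and tools standing about as they are, and finish with the hand clear.

Things in the scene. Friction and masses are not known exactly. Their poses are not given: they have to be found in the camera images.
- board: White base board of the filter station, 540 x 440 x 12 mm, fixed. Origin on the bench under the middle valve's stem; x runs downstream along the pipes, y along the row of valves, z up. Three parallel lines, 140 mm apart (y = -140, 0, 140), each with a ball valve at x = 0; which line lies where varies. Pipe axes 52 mm above the bench; only the levers and a gauge (top 140 mm, at x = 360, y = 70) rise above 90 mm.
- duty_line: Line of the filter in service: steel ball valve, then a white in-line cartridge 60 mm thick and 175 mm long (86 to 261 mm downstream of the stem, top 82 mm above the bench). Origin on the bench under the stem; x downstream.
- standby_line: Line of the standby filter, same parts and sizes as the line in service. Origin on the bench under the stem; x downstream.
- bypass_line: Bypass line: the same valve, then a bare 21 mm grey pipe without a cartridge. Origin on the bench under the stem; x downstream.
- duty_lever (a joint): Hinge of the lever of the in-service filter's valve about a vertical axis: 0 = fully open (lever lying along its pipe, pointing downstream, away from the inlet header), 1.571 = fully shut (lever square across the pipe); stops at both ends. Seen from above the lever turns clockwise to shut and anticlockwise to open. It stays where it is left; friction about 0.3 N m, so some 4 N at the handle.
- duty_handle (a point): Point in the black sleeve of the lever of the in-service filter's valve, 75 mm out from the stem axis; the sleeve is a bar 62 mm long (40 to 102 mm from the stem axis), 18 mm wide and 13 mm high, and this point is at mid-width and mid-height (112 mm above the bench). This lever starts open or nearly so, along its pipe.
- duty_stem (a point): Point on the stem axis (the vertical turning axis) of the in-service filter's valve, level with the middle of the lever sleeve, 112 mm above the bench.
- standby_lever (a joint): Hinge of the lever of the standby filter's valve about a vertical axis: 0 = fully open (lever lying along its pipe, pointing downstream, away from the inlet header), 1.571 = fully shut (lever square across the pipe); stops at both ends. Seen from above the lever turns clockwise to shut and anticlockwise to open. It stays where it is left; friction about 0.3 N m, so some 4 N at the handle.
- standby_handle (a point): Point in the black sleeve of the lever of the standby filter's valve, 75 mm out from the stem axis; the sleeve is a bar 62 mm long (40 to 102 mm from the stem axis), 18 mm wide and 13 mm high, and this point is at mid-width and mid-height (112 mm above the bench). This lever starts shut, across its pipe.
- standby_stem (a point): Point on the stem axis (the vertical turning axis) of the standby filter's valve, level with the middle of the lever sleeve, 112 mm above the bench.
- bypass_lever (a joint): Hinge of the lever of the bypass line's valve about a vertical axis: 0 = fully open (lever lying along its pipe, pointing downstream, away from the inlet header), 1.571 = fully shut (lever square across the pipe); stops at both ends. Seen from above the lever turns clockwise to shut and anticlockwise to open. It stays where it is left; friction about 0.3 N m, so some 4 N at the handle.
- bypass_handle (a point): Point in the black sleeve of the lever of the bypass line's valve, 75 mm out from the stem axis; the sleeve is a bar 62 mm long (40 to 102 mm from the stem axis), 18 mm wide and 13 mm high, and this point is at mid-width and mid-height (112 mm above the bench). This lever starts shut and stays so.
- bypass_stem (a point): Point on the stem axis (the vertical turning axis) of the bypass line's valve, level with the middle of the lever sleeve, 112 mm above the bench.
- dropper: Glass dropper bottle with white teat, 40 mm wide, 109 mm tall, standing loose on the board between two lines; origin at the centre of its foot. A bystander.
- spanner: Open-ended steel spanner, 150 mm long, lying loose on the board between two lines; origin at the middle of its underside. A bystander.
- bottle: White plastic bottle with cap, 72 mm wide, 140 mm tall, loose on the bench to the left of the board; origin at the centre of its foot. A bystander.
- tape: Roll of masking tape lying flat, 96 mm across, 24 mm high, left of the board; origin at the centre of its underside. A bystander.
- jar: Open white plastic jar, 84 mm wide, 85 mm tall, right of the board; origin at the centre of its foot. A bystander.
- lid: White jar lid lying flat, 94 mm across, 16 mm high, right of the board; origin at the centre of its underside. A bystander.
- beaker: Small glass beaker, 60 mm wide, 80 mm tall, left of the board; origin at the centre of its foot. A bystander.

How it is judged:
On the way, in this order (a step that is already met when the one before it is completed fails the run):
1. the standby filter's lever is fully open while the other filter is still in service (value of joint standby_lever below 0.1 rad and value of joint duty_lever below 0.5 rad), for 0.1 s.
2. then the lever of the filter that was in use is fully shut (value of joint duty_lever above 1.47 rad and value of joint standby_lever below 0.12 rad), for 0.1 s.
At the end, for the whole second after the job is handed in: The standby filter's lever is open to within 0.12 rad of its stop, the other filter's lever is shut to within 0.11 rad of its stop, both at rest, the bypass lever is still shut, and every loose thing stands within 30 mm of where it was, not tipped over (value of joint standby_lever below 0.12 rad and value of joint duty_lever above 1.46 rad and value of joint bypass_lever above 1.4 rad and velocity of joint standby_lever above -0.05 rad/s and velocity of joint duty_lever below 0.05 rad/s and distance of each of dropper, spanner, bottle, tape, jar, lid, beaker from where it was at the start of the episode below 0.03 m and angle between each of dropper, bottle, jar, beaker's own z axis and vertical below 0.2 rad); the robot touches nothing.
It fails at once if the supply is cut off: the filter in use is being shut while the standby is not open (value of joint duty_lever above 0.6 rad and value of joint standby_lever above 0.4 rad).
It fails at once if the bypass is opened (value of joint bypass_lever below 1.3 rad).
It fails at once if a lever is pushed with some other part of the arm than the fingers (contact force between the arm and duty_lever above 2 N or contact force between the arm and standby_lever above 2 N).
It fails at once if a loose thing is picked up, shoved or knocked over (not (distance of each of dropper, spanner, bottle, tape, jar, lid, beaker from where it was at the start of the episode below 0.03 m and angle between each of dropper, bottle, jar, beaker's own z axis and vertical below 0.2 rad)).
It also fails if it takes over 51 s, if anything falls off the work surface, if the arm or the gripper's body presses on something with over 40 N, if the wrist force passes 120 N, or if a joint passes its speed limit or range.

## Working session

There is one attempt and no reset: what is moved stays moved. The work goes in short steps, each a Python script; the robot and the scene stay as the last script left them, time stands still between calls to the robot, and variables do not carry over. Pictures are saved under pics/ and viewed, about 8 in all and at most 12, crops included, and the job is handed in when it is done.

```bash
mkdir -p pics; ls
python3 - <<'E'
from workcell import bot, imaging
import cv2, numpy as np
for n in ("top","scene"):
    p,d=imaging.camera(n); np.savez(f"pics/{n}0.npz",p=p,d=d)
    cv2.imwrite(f"pics/{n}0.png",cv2.resize(p,(800,600),interpolation=cv2.INTER_CUBIC))
    c=imaging.calibration(n); print(n,c["camera_matrix"].tolist(),c["k1"],(-c["R"].T@c["t"]).round(3),c["R"].round(3).tolist())
s=bot.state();print(s["orientation"],s["time_s"],s["width"],bot.grasp_offset)
E
```

```text
pics
top [[379.221408627819, 0.0, 256.6827220810919], [0.0, 379.221408627819, 196.43976765494202], [0.0, 0.0, 1.0]] -0.07712571935571283 [0.325 0.021 1.147] [[0.09, -0.996, 0.004], [-0.972, -0.088, -0.217], [0.217, 0.016, -0.976]]
scene [[428.8302383962763, 0.0, 252.1727724851689], [0.0, 428.8302383962763, 197.87618556976136], [0.0, 0.0, 1.0]] -0.11106943469430525 [1.1   0.64  0.878] [[-0.748, 0.664, -0.008], [0.466, 0.516, -0.719], [-0.473, -0.541, -0.695]]
[-0.26839033  2.08624475 -2.08410793] 0.1 1.0008044706289732 -0.0188
```

View pics/top0.png

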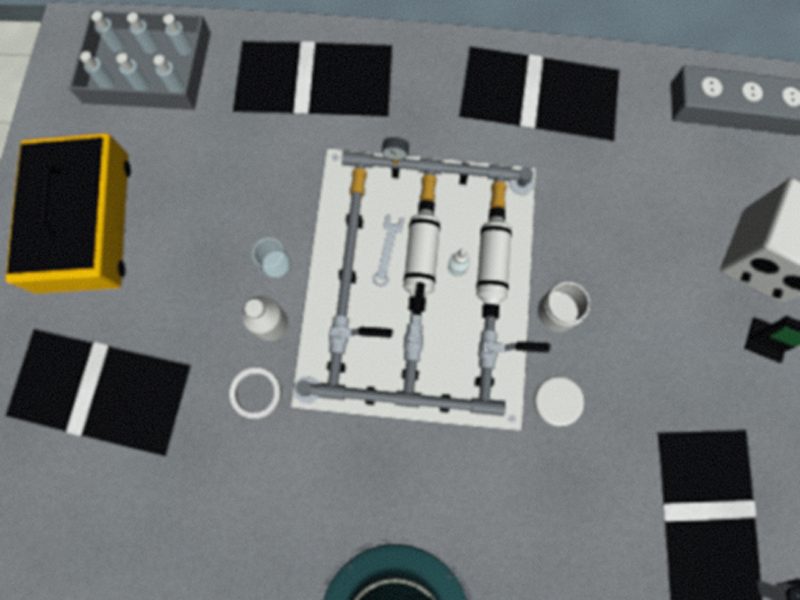

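View pics/scene0.png

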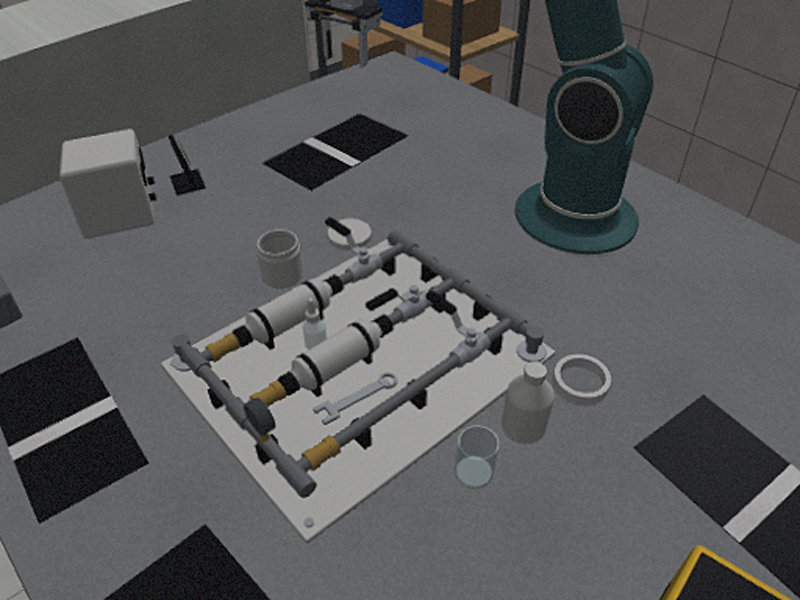

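Top view: the bypass line is on the left (stem about (340,333), sleeve pointing right). The duty line is in the middle (stem about (414,345), lever pointing up/downstream at (418,297)). The standby line is on the right (stem about (489,348), sleeve pointing right at (530,347)). The scene view agrees. Next I'll measure the sleeves.

```bash
cat > h.py <<'E'
import numpy as np, cv2
from workcell import bot, imaging
def cloud(n,p,d):
    c=imaging.calibration(n); K=c["camera_matrix"]; R=c["R"]; t=c["t"]
    v,u=np.mgrid[:d.shape[0],:d.shape[1]].astype(float)
    a=(u-K[0,2])/K[0,0]; b=(v-K[1,2])/K[1,1]; x,y=a.copy(),b.copy()
    for _ in range(8):
        f=1+c["k1"]*(x*x+y*y); x,y=a/f,b/f
    r=np.stack([x,y,np.ones_like(x)],-1)
    C=-R.T@t; W=r@R
    return C+W*d[...,None], C, W
def plane(C,W,z): return C+W*((z-C[2])/W[...,2])[...,None]
def sleeves(n,p,d,zp=0.1165):
    X,C,W=cloud(n,p,d); P=plane(C,W,zp)
    m=((p.max(-1)<60)&(X[...,2]>.098)&(X[...,2]<.13)&(d>0)&(X[...,0]>.2)&(X[...,0]<.75)&(abs(X[...,1])<.35)).astype(np.uint8)
    k,l,s,c=cv2.connectedComponentsWithStats(m)
    out=[]
    for i in range(1,k):
        if s[i,4]<25: continue
        q=P[l==i][:,:2]; e=cv2.minAreaRect((q*1000).astype(np.float32)); ev=np.linalg.eigh(np.cov(q.T))[1][:,1]
        out.append((q.mean(0),e,np.degrees(np.arctan2(ev[1],ev[0])),s[i,4],c[i],np.median(X[l==i][:,2])))
    return out
E
python3 - <<'E'
from h import *
for n in("top","scene"):
    z=np.load(f"pics/{n}0.npz")
    for o in sleeves(n,z["p"],z["d"]): print(n,o[0].round(4),[np.round(a,1) for a in o[1]],o[2].round(1),o[3],o[4].round(),o[5].round(4))
z=np.load("pics/top0.npz"); p,d=z["p"],z["d"]; X,C,W=cloud("top",p,d)
P=plane(C,W,.012); m=((p.min(-1)>165)&(X[...,0]>.2)&(X[...,0]<.85)&(X[...,2]<.03)).astype(np.uint8)
m=cv2.morphologyEx(m,cv2.MORPH_CLOSE,np.ones((9,9)))
cs=max(cv2.findContours(m,0,2)[0],key=cv2.contourArea)[:,0]
print(cv2.minAreaRect((P[cs[:,1],cs[:,0],:2]*1000).astype(np.float32)))
E
```

```text
top [0.5709 0.0087] [array([573.7,  10.1]), array([54.7, 16.7]), np.float64(4.7)] 177.0 106 [267. 191.] 0.1174
top [0.5058 0.081 ] [array([505.9,  80.5]), array([11.2, 58. ]), np.float64(5.2)] 91.8 92 [239. 212.] 0.1178
top [ 0.5044 -0.1992] [array([ 504.5, -199.2]), array([13.9, 58.5]), np.float64(5.0)] 91.7 110 [340. 222.] 0.1174
scene [ 0.5118 -0.1939] [array([ 511. , -193.4]), array([20.1, 64.1]), np.float64(4.1)] 90.9 84 [216. 145.] 0.1164
scene [0.5809 0.0138] [array([580.2,  13.8]), array([20.2, 60.2]), np.float64(87.7)] 178.6 123 [244. 191.] 0.1178
scene [0.5123 0.0843] [array([511.5,  84.4]), array([22.1, 65.3]), np.float64(0.8)] 87.2 131 [282. 193.] 0.1174
((604.3941650390625, 22.83447265625), (507.4176330566406, 677.013916015625), 2.6017801761627197)
```

```bash
cat >> h.py <<'E'
from scipy.spatial.transform import Rotation as Ro
ZT=0.099
def rot(sy):  # tool y down, tool z along sy * world y
    y=np.array([0,0,-1.]); z=np.array([0,sy,0.]); x=np.cross(y,z)
    return Ro.from_matrix(np.stack([x,y,z],1)).as_rotvec()
S=np.array([.508,-.126]); D=np.array([.507,.015])
def fp(stem,th,sgn,gap=0,r=.07,z=ZT):
    """finger centre for lever angle th (0=+x, shut=-y); sgn +1 pushes to open, -1 to shut"""
    e=np.array([np.cos(th),-np.sin(th)]); n=sgn*np.array([np.sin(th),np.cos(th)])
    h=abs(n[0])*.008+abs(n[1])*.0125
    q=stem+r*e-n*(.009+h+gap); return np.array([q[0],q[1],z])
def push(stem,th0,th1,sgn,orn,fstop=18,gap0=.02):
    n=int(abs(th1-th0)/.1)+1; bl=0
    ths=list(np.linspace(th0,th1,n))+[th1-sgn*.03*k for k in range(1,9)]
    for th in ths:
        bot.move_linear(fp(stem,th,sgn),orn,rate=.09)
        f=bot.state()["wrist_force"]; print(round(th,2),np.round(f,1))
        if np.linalg.norm(f[:2])>fstop: break
    return th
E
python3 - <<'E'
from h import *
print(Ro.from_rotvec(bot.state()["orientation"]).as_matrix().round(2).tolist())
for sy in(1,-1):
    for st,sg in((S,1),(D,-1)):
        for th in(0,.8,1.57):
            for z in (ZT,.2):
                q=bot.inverse_kinematics(fp(st,th,sg,z=z),rot(sy)); print(sy,sg,th,None if q is None else np.round(q,2))
E
```

```text
[[-0.97, -0.0, 0.25], [-0.25, 0.0, -0.97], [0.0, -1.0, -0.0]]
1 1 0 [ 0.71  0.58 -0.69  1.76  0.44  0.96  1.42]
1 1 0 [ 0.75  0.47 -0.74  1.67  0.34  1.13  1.49]
1 1 0.8 [ 0.81  0.54 -0.68  1.82  0.41  0.93  1.52]
1 1 0.8 [ 0.85  0.42 -0.73  1.73  0.31  1.11  1.6 ]
1 1 1.57 [ 0.88  0.47 -0.7   1.93  0.39  0.88  1.56]
1 1 1.57 [ 0.92  0.33 -0.72  1.84  0.24  1.07  1.68]
1 -1 0 [ 0.52  0.61 -0.86  1.8   0.55  0.98  1.01]
1 -1 0 [ 0.62  0.51 -0.98  1.72  0.46  1.16  1.07]
1 -1 0.8 [ 0.58  0.58 -0.79  1.82  0.49  0.96  1.15]
1 -1 0.8 [ 0.66  0.47 -0.89  1.73  0.4   1.14  1.22]
1 -1 1.57 [ 0.7   0.51 -0.82  1.93  0.47  0.91  1.22]
1 -1 1.57 [ 0.77  0.37 -0.89  1.84  0.32  1.08  1.34]
-1 1 0 [ 0.44  0.51 -0.31  1.77  0.19  0.9  -1.53]
-1 1 0 [ 0.48  0.39 -0.36  1.68  0.15  1.09 -1.5 ]
-1 1 0.8 [ 0.51  0.46 -0.28  1.83  0.16  0.87 -1.42]
-1 1 0.8 [ 0.54  0.35 -0.31  1.74  0.12  1.07 -1.38]
-1 1 1.57 [ 0.56  0.39 -0.29  1.94  0.15  0.83 -1.38]
-1 1 1.57 [ 0.58  0.27 -0.31  1.85  0.09  1.04 -1.33]
-1 -1 0 [ 0.35  0.53 -0.61  1.81  0.37  0.92 -1.99]
-1 -1 0 [ 0.43  0.42 -0.7   1.72  0.3   1.11 -1.93]
-1 -1 0.8 [ 0.36  0.49 -0.48  1.82  0.29  0.89 -1.83]
-1 -1 0.8 [ 0.43  0.38 -0.57  1.74  0.23  1.09 -1.78]
-1 -1 1.57 [ 0.42  0.41 -0.45  1.94  0.24  0.84 -1.73]
-1 -1 1.57 [ 0.49  0.29 -0.53  1.85  0.17  1.05 -1.67]
```

Run:
```python
from h import *
o=rot(-1)
bot.gripper_to(0.0)
bot.reach(fp(S,1.571,1,gap=.02,z=.2),o)
bot.move_linear(fp(S,1.571,1,gap=.02),o,rate=.15)
print(bot.state()["wrist_force"].round(1),bot.state()["width"],bot.state()["time_s"])
push(S,1.571,0.0,1,o)
print(bot.state()["time_s"],bot.state()["eef_pos"])
p,d=imaging.camera("scene"); cv2.imwrite("pics/s1.png",cv2.resize(p[70:262,120:376],(800,600),interpolation=cv2.INTER_CUBIC))
```

```text
[-0.5 -0.4  1.6] 0.0080024540500236 4.2083
1.57 [ 0.4 -1.1 -0.9]
1.47 [-0.9  1.1  0.3]
1.36 [-2.3  0.5 -1.4]
1.26 [-0.7 -0.3 -1.3]
1.15 [-1.9 -0.4 -1.4]
1.05 [-0.7 -1.7 -1.1]
0.94 [-0.6 -0.2 -0.8]
0.84 [-1.2 -0.4 -0.8]
0.73 [-0.4 -1.1  0.8]
0.63 [-0.5 -0.4  0.3]
0.52 [-0.2  0.1 -0.6]
0.42 [ 0.  -0.2 -0.6]
0.31 [ 0.  -0.3  0.1]
0.21 [ 0.3 -0.1  0.2]
0.1 [ 0.3 -1.   0.2]
0.0 [ -4.8 -12.1   1.4]
-0.03 [ -8.  -20.5   2.6]
8.5833 [ 0.57727371 -0.15005834  0.09893978]
```

View pics/s1.png

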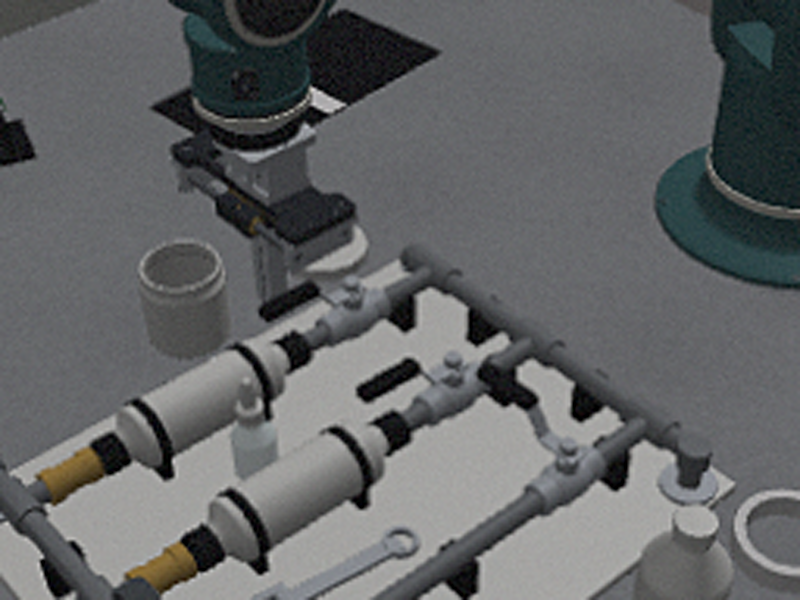

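The crop shows the standby lever (around (290,298)) lying along its pipe, with the finger against it and 22 N at the stop. Next I'll back off and push the duty lever shut.

Run:
```python
from h import *
o=rot(-1)
a=bot.state()["eef_pos"]+[0,-.02,0]
bot.move_linear(a,o); bot.move_linear([a[0],a[1],.2],o)
p,d=imaging.camera("top")
for s in sleeves("top",p,d): print(s[0].round(4),s[2].round(1),s[3])
bot.move_linear(fp(D,0,-1,gap=.015,z=.2),o,rate=.2)
bot.move_linear(fp(D,0,-1,gap=.015),o)
print(bot.state()["wrist_force"].round(1))
push(D,0.0,1.571,-1,o)
print(bot.state()["time_s"])
a=bot.state()["eef_pos"]+[.02,0,0]
bot.move_linear(a,o); bot.move_linear([a[0],a[1],.22],o)
bot.move_linear([.40,-.40,.25],o,rate=.25)
for n in("top","scene"):
    p,d=imaging.camera(n)
    for s in sleeves(n,p,d): print(n,s[0].round(4),s[2].round(1),s[3])
    if n=="top": cv2.imwrite("pics/t2.png",cv2.resize(p[60:288,110:414],(800,600),interpolation=cv2.INTER_CUBIC))
    else: cv2.imwrite("pics/s2.png",cv2.resize(p[70:322,90:426],(800,600),interpolation=cv2.INTER_CUBIC))
print(bot.state()["time_s"])
```

```text
[0.5705 0.0087] 176.1 102
[ 0.5685 -0.1284] 174.6 87
[0.5058 0.08  ] 91.0 80
[-0.8 -0.1  0.8]
0.0 [0.1 0.7 0.3]
0.1 [ 0.2 -0.1  0.2]
0.21 [-0.1  0.3 -0.7]
0.31 [-0.1 -0.2 -1. ]
0.42 [-0.   0.8  0. ]
0.52 [ 0.4 -0.3  0.4]
0.63 [-0.5 -0.3  0.1]
0.73 [ 0.2  0.  -0.6]
0.84 [0.5 0.1 0.2]
0.94 [-0.3  0.4  0.8]
1.05 [ 1.3  0.8 -0.6]
1.15 [1.  0.9 0.4]
1.26 [-0.3 -0.6 -0.7]
1.36 [-0.6 -0.8  0.8]
1.47 [ 0.3 -0.4 -0.4]
1.57 [ 0.  -0.1 -0.9]
1.6 [ 3.2  1.1 -1. ]
1.63 [12.9  3.2 -8.6]
1.66 [ 23.4   4.7 -14.4]
16.725
top [ 0.5705 -0.1281] 176.7 101
top [0.5058 0.0809] 91.4 90
top [ 0.5022 -0.0585] 89.4 93
scene [ 0.5795 -0.1236] -178.6 112
scene [ 0.5087 -0.0545] 86.6 102
scene [0.5123 0.0848] 87.7 128
19.725
```

View pics/t2.png

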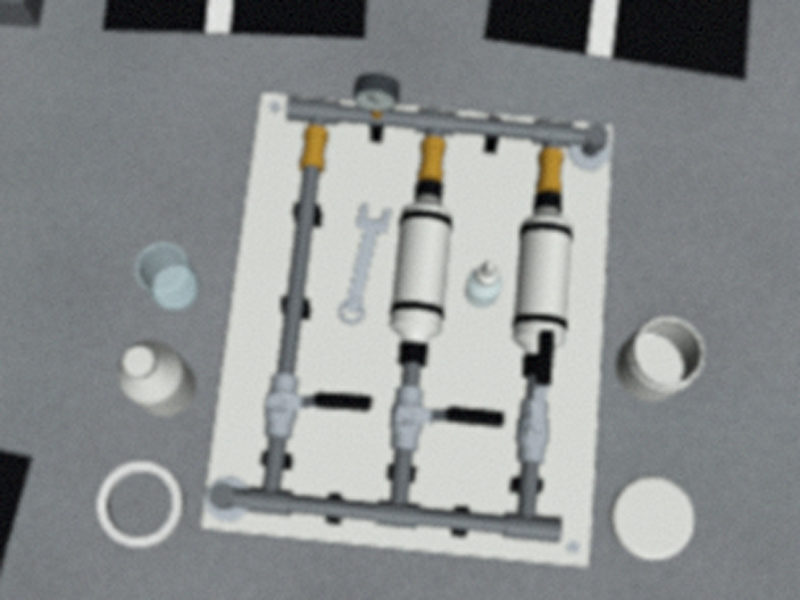

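View pics/s2.png

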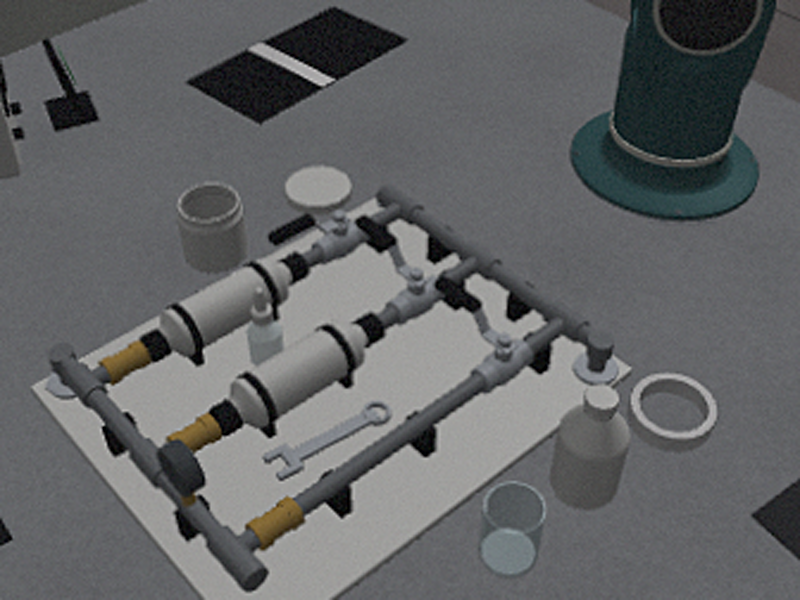

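Both views agree. In the top crop the standby lever (540,355) lies along its pipe, and the duty (475,416) and bypass (343,401) levers lie square across theirs. The bystanders look unmoved and the hand is clear.

```bash
python3 -c "
from workcell import bot
bot.pause(.3); print(bot.state()['wrist_force'].round(1)); bot.sign_off()"
```

```text
[ 0.3 -0.2  1. ]
the job is handed in; nothing more can be done
```

I changed the water over to the standby filter and handed the job in at about 20 s of the 51 s allowed; the hand-in gives no verdict.

- **Standby lever:** I pushed it open with the shut fingertips until it met its stop, at about 22 N. The duty lever had not moved at that point.
- **Duty lever:** Only then did I push it shut against its stop, at about 24 N sideways (about 28 N in all). After that I lifted the hand clear.

**Last checks:**
- **Levers:** In both camera views the standby lever lies along its pipe and the duty lever square across its own. The bypass lever is still shut and its measured position has not changed.
- **Loose things:** They all look undisturbed, though I judged that from the pictures and did not measure each one.
- **Hand:** The wrist force was about zero at the end, so the hand was touching nothing.

**Disagreement:** The two cameras put the levers up to about 9 mm apart and differ by up to about 5° on their angles. I therefore relied on the force at the stops to tell when each lever was fully round.

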